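Cover the salsa dishes

ROBOT

A 6-joint arm with a two-finger parallel gripper is mounted at the origin on the work surface. World frame = base frame: x ahead of the robot, y to its left, z up, the work surface at z = 0. Lengths are in m, angles in degrees, forces in N, time in s.
With the tool pointing down it reaches from about 0.3 to 0.75 m from the base axis. Payload 8.5 kg.
Tool frame: the origin (TCP) lies on the centre line of the jaws, within the pads' length; the fingertips stand tips_ahead ahead of it and the grasp point (between the pads) lies 3 mm ahead of it (tips_ahead is the distance from the TCP to the fingertips, in m); z points along the fingers, y is the line along which they close (so a half turn about z gives the same grasp; the last joint's range is limited). The gripper opens to 85 mm and grips with 20 to 120 N. Pads are 22 mm wide; open, the fingers measure 114 mm over their backs; the gripper's body (76 mm by 85 mm) begins 54 mm behind the grasp point. The pads swing forward as they close: fully open they stand 13 mm farther back than shut.
Start: joints at [63.81, 21.807, 74.336, -0, 83.858, -12.336], TCP at [0.132, 0.534, 0.233] pointing down, gripper open.
Joint ranges: [-178.18, 178.18], [-50.72, 133.34], [12.68, 142.11], [-81.47, 261.47], [9.98, 163.14], [-165.26, 165.26]. Speed limits (degrees/s): [136.94, 136.94, 180, 180, 180, 180].

INTERFACE

Orientations are given as a 3x3 rotation matrix whose columns are the frame's x, y, z axes.
In Python, from rig import observe, get_image, close_job, tips_ahead gives the robot as it stands.
- The arm moves only by the shell command python3 -m creep FILE [FORCE], which reads ROWS from the file FILE. ROWS is a JSON object whose key "rows" holds a list of rows, 1 to 10 of them, each of 5 numbers: dx, dy, dz in shares of the most that a row can go, 1 being 50 mm, then a turn about the tool's z in shares of 45 degrees (1.0 is 45 degrees), then the finger opening in m; each row shifts and turns the commanded pose from where the row before left it, along the tool's axes as they then stand; what a row does not reach is not made up. A row lasts 1/10 s, in which the tool goes at most 0.05 m and 8.59 degrees, less where a joint would pass 70% of its speed; a pose out of reach is approached as far as the arm can. The fingers move at their own pace and stop on an object; FORCE is the grip in N (left out, the last holds). Time passes only in rows, so rows that do not move let the fingers close. It prints the time, the measured TCP pose, the force, the opening and the grip force at its end. No shift or turn number may pass 1 either way. Input that does not fit is refused with a message, and nothing moves.
- observe(): the state, without advancing time (a new reading comes with each control period).
- get_image(name): name is "side" or "top"; returns a dict with "pixels" (480x640x3 uint8, red, green, blue), "depth" (480x640 float32, m along the optical axis (not along the pixel's ray), 0 where there is no reading), "K" (3x3 intrinsics, pixels), "extrinsics" (4x4, takes a point from world to camera coordinates). Camera axes: x right, y down, z forward; pixel columns grow to the right and rows downward; lengths in m; the calibration is good to about 2 mm. A picture is of the moment at which its call begins.
- close_job(): hands the job in; it is judged then, once.
The state is a dict: "time_s": time; "q": joint angles; "qvel": joint speeds; "joint_efforts": joint torques, N m; "position": TCP position; "tool_rot": TCP orientation; "ft_force": force on the tool from outside, world axes, zero at the start; "wrist_torque": the same for the moment, N m; "grip_width": finger opening in m; "gripper_force": force on a finger pad.
Only numpy, scipy, OpenCV 4.12 (cv2) and the standard library are available. Lean on these libraries where they do the work, as an engineer would, in place of code of your own. Each camera call takes 0.05 s, during which the arm holds its last target. There are 200 camera calls.

TASK

Close up the four clay salsa dishes: put on each dish the cedar lid that fits it in shape and size, knob up, square with the dish and fully seated with its plug inside the mouth. Set each lid down gently rather than dropping it, and leave the dishes, the cup and the mortar standing where they are.

Things in the scene. Friction and masses are not known exactly. Their poses are not given: they have to be found in the camera images.
- large_round_lid: Lid of the large round dish. Cedar. Heights in mm from its origin (centre of underside, z up): plug 0-6 (disc 86 across), plate 6-16 (disc 122 across), dark knob 16-44 (upright cylinder 24 across). Starts flat on the table, knob up, yaw within 1.5 rad. Seated, its origin is 34 mm above the dish's origin. 80-140 g.
- large_round_dish: Large round dish, 116 mm across. Open, empty, terracotta, 40 mm high, walls 7 mm. Origin: centre of the underside, z up. Inside at the mouth: 102 mm across, so the lid's plug has about 8 mm of play all round. Stands loose on the table. Mass 360 to 590 g.
- small_round_lid: Lid of the small round dish. Cedar. Heights in mm from its origin (centre of underside, z up): plug 0-6 (disc 50 across), plate 6-16 (disc 86 across), dark knob 16-44 (upright cylinder 24 across). Starts flat on the table, knob up, yaw within 1.5 rad. Seated, its origin is 34 mm above the dish's origin. 48-84 g.
- small_round_dish: Small round dish, 80 mm across. Open, empty, terracotta, 40 mm high, walls 7 mm. Origin: centre of the underside, z up. Inside at the mouth: 66 mm across, so the lid's plug has about 8 mm of play all round. Stands loose on the table. Mass 220 to 370 g.
- square_lid: Lid of the square dish. Cedar. Heights in mm from its origin (centre of underside, z up): plug 0-6 (58 by 58), plate 6-16 (94 by 94, sides along its x and y), dark knob 16-44 (bar 40 long along the lid's x, 22 wide along its y). Starts flat on the table, knob up, yaw within 0.78 rad. Seated, its origin is 34 mm above the dish's origin. 64-112 g.
- square_dish: Square dish, 88 by 88 mm, sides along its x and y. Open, empty, terracotta, 40 mm high, walls 7 mm. Origin: centre of the underside, z up. Inside at the mouth: 74 by 74 mm, so the lid's plug has about 8 mm of play all round. Stands loose on the table, turned by up to 0.78 rad; the lid fits in any of the four quarter turns. Mass 300 to 500 g.
- oblong_lid: Lid of the oblong dish. Cedar. Heights in mm from its origin (centre of underside, z up): plug 0-6 (78 along x by 42 along y), plate 6-16 (114 along x by 78 along y), dark knob 16-44 (bar 40 long along the lid's x, 22 wide along its y). Starts flat on the table, knob up, yaw within 1.5 rad. Seated, its origin is 34 mm above the dish's origin. 64-112 g.
- oblong_dish: Oblong dish, 108 mm along its x by 72 mm along its y. Open, empty, terracotta, 40 mm high, walls 7 mm. Origin: centre of the underside, z up. Inside at the mouth: 94 by 58 mm, so the lid's plug has about 8 mm of play all round. Stands loose on the table, turned by up to 1.5 rad; the lid fits either way round. Mass 285 to 470 g.
- cup: Turquoise ceramic cup, upright, 72 mm high and 72 mm across the rim, loose, standing among the dishes and lids; to be left alone. Origin: centre of its underside.
- mortar: Grey stone mortar bowl, upright, 60 mm high and 92 mm across the rim, loose, standing among the dishes and lids; to be left alone. Origin: centre of its underside.
Things that resemble listed ones, but are neither listed nor needed, are in the scene too. Leave any pink or purple look-alike of the square_lid alone.

How it is judged (in metres and radians):
At the end, for the whole second after the job is handed in: Every lid sits on its own dish: centred within 14 mm, underside 30 to 38 mm above the dish's underside, level within 0.08 rad, at rest; square lid (any quarter turn) and oblong lid (either way) parallel to the dish within 0.22 rad; dishes upright within 0.08 rad (horizontal distance between large_round_lid and large_round_dish below 0.014 m and z of large_round_lid in the frame of large_round_dish between 0.03 and 0.038 m and angle between each of large_round_lid, large_round_dish, small_round_lid, small_round_dish, square_lid, square_dish, oblong_lid, oblong_dish's own z axis and vertical below 0.08 rad and linear speed of each of large_round_lid, small_round_lid, square_lid, oblong_lid below 0.02 m/s and horizontal distance between small_round_lid and small_round_dish below 0.014 m and z of small_round_lid in the frame of small_round_dish between 0.03 and 0.038 m and horizontal distance between square_lid and square_dish below 0.014 m and z of square_lid in the frame of square_dish between 0.03 and 0.038 m and (angle between the x axis of square_lid and the x axis of square_dish, either way round below 0.22 rad or angle between the x axis of square_lid and the y axis of square_dish, either way round below 0.22 rad) and horizontal distance between oblong_lid and oblong_dish below 0.014 m and z of oblong_lid in the frame of oblong_dish between 0.03 and 0.038 m and angle between the x axis of oblong_lid and the x axis of oblong_dish, either way round below 0.22 rad); the robot touches nothing.
It fails at once if a lid is dropped: it falls free, from more than about 20 mm ((linear speed of large_round_lid above 0.65 m/s and contact force between the fingers and large_round_lid below 0.05 N) or (linear speed of small_round_lid above 0.65 m/s and contact force between the fingers and small_round_lid below 0.05 N) or (linear speed of square_lid above 0.65 m/s and contact force between the fingers and square_lid below 0.05 N) or (linear speed of oblong_lid above 0.65 m/s and contact force between the fingers and oblong_lid below 0.05 N)).
It fails at once if a dish is pushed more than 40 mm from its place (distance of any of large_round_dish, small_round_dish, square_dish, oblong_dish from where it was at the start of the episode above 0.04 m).
It fails at once if the cup is pushed more than 30 mm from its place or tipped (distance of cup from where it was at the start of the episode above 0.03 m or angle between cup's own z axis and vertical above 0.4 rad).
It fails at once if the mortar is pushed more than 30 mm from its place or tipped (distance of mortar from where it was at the start of the episode above 0.03 m or angle between mortar's own z axis and vertical above 0.4 rad).
It also fails if it takes over 112 s, if anything falls off the work surface, if the arm or the gripper's body presses on something with over 40 N, if the wrist force passes 120 N, or if a joint passes its speed limit or range.

## Working session

There is one attempt and no reset: what is moved stays moved. The work goes in short steps, Python scripts to look and compute and a shell command to move; the robot and the scene stay as the last step left them, time stands still between calls to the robot, and variables do not carry over. Pictures are saved under pics/ and viewed, at most 14 in all, crops included, and the job is handed in when it is done.

```bash
ls; mkdir -p pics
python3 - <<'E'
from rig import *
import cv2,numpy as np
print(tips_ahead, observe())
for n in("top","side"):
    g=get_image(n); cv2.imwrite(f"pics/{n}0.png",g["pixels"][:,:,::-1]); np.savez(f"{n}0.npz",**g); print(g["K"],g["extrinsics"], (g["depth"]>0).mean())
E
```

```text
pics
0.022 {'time_s': 0.0, 'q': array([ 6.38125367e+01,  2.18413868e+01,  7.43853559e+01,  1.23335327e-03,
        8.38571676e+01, -1.23361012e+01]), 'qvel': array([-0.02589998, -0.03209486, -0.04773033,  0.03307149, -0.13922656,
        0.15721175]), 'joint_efforts': array([-1.92835942e-03, -4.48474216e+01, -2.31271702e+01, -3.93283126e-04,
        5.04505180e-03,  1.04786852e-05]), 'position': array([0.1315417 , 0.53374121, 0.23240451]), 'tool_rot': array([[-9.70919393e-01,  2.39405700e-01, -6.65508318e-04],
       [ 2.39406392e-01,  9.70918574e-01, -1.30474120e-03],
       [ 3.33791906e-04, -1.42612548e-03, -9.99998927e-01]]), 'ft_force': array([ 0.28928975,  0.0357159 , -0.02357473]), 'wrist_torque': array([-0.03537056,  0.04317415,  0.01029804]), 'gripper_force': 0.0, 'grip_width': 0.08551827274637001}
[[482.22408238   0.         304.7303769 ]
 [  0.         482.22408238 231.39325239]
 [  0.           0.           1.        ]] [[-0.02467865 -0.99968304  0.0049786  -0.00619901]
 [-0.98147193  0.02328192 -0.19018624  0.52009493]
 [ 0.19001005 -0.0095799  -0.98173541  0.95954121]
 [ 0.          0.          0.          1.        ]] 0.996162109375
[[581.70485821   0.         310.9931528 ]
 [  0.         581.70485821 234.10383806]
 [  0.           0.           1.        ]] [[ 0.67043493 -0.74181955 -0.01485768 -0.35882202]
 [-0.54533356 -0.47908052 -0.68781768  0.28055264]
 [ 0.50311858  0.46923939 -0.72573141  1.33649965]
 [ 0.          0.          0.          1.        ]] 0.9959895833333333
```

View pics/top0.png

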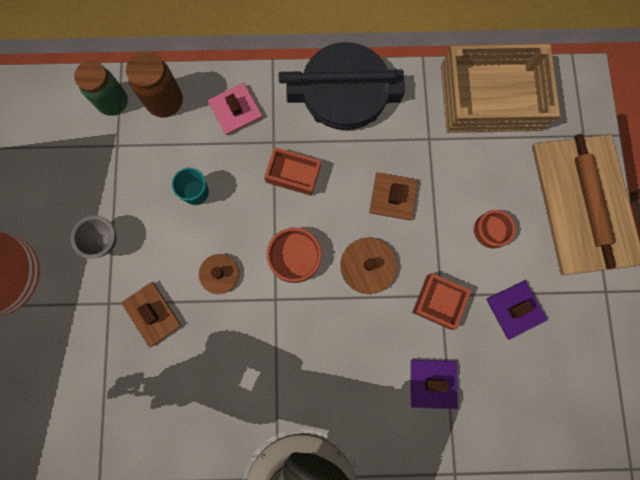

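View pics/side0.png

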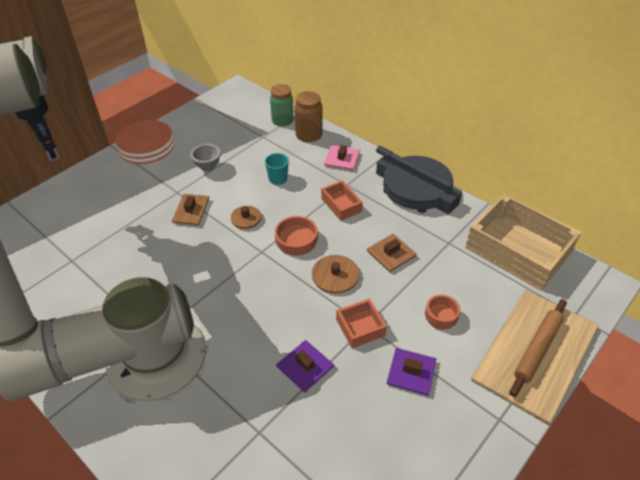

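```bash
cat > h.py <<'E'
import cv2,numpy as np
def cloud(g):
    K,E,d=g["K"],g["extrinsics"],g["depth"]
    v,u=np.mgrid[:480,:640]
    c=np.stack([(u-K[0,2])/K[0,0]*d,(v-K[1,2])/K[1,1]*d,d],-1)
    w=(c-E[:3,3])@E[:3,:3]; w[d==0]=np.nan
    return w
def proj(g,p):
    c=g["extrinsics"][:3,:3]@np.asarray(p)+g["extrinsics"][:3,3]; q=g["K"]@c; return q[:2]/q[2]
def plane(g,uv,z):
    K,E=g["K"],g["extrinsics"]; R=E[:3,:3]
    uv=np.asarray(uv,float).reshape(-1,2)
    r=np.c_[(uv-K[:2,2])/[K[0,0],K[1,1]],np.ones(len(uv))]@R
    o=-R.T@E[:3,3]; return o+r*((z-o[2])/r[:,2])[:,None]
def triang(g1,u1,g2,u2):
    P=[g["K"]@g["extrinsics"][:3] for g in(g1,g2)]
    X=cv2.triangulatePoints(P[0],P[1],np.array(u1,float).reshape(2,1),np.array(u2,float).reshape(2,1))[:,0]; return X[:3]/X[3]
E
cat > m.py <<'E'
from h import *
G={n:dict(np.load(n+"0.npz")) for n in("top","side")}
for n,g in G.items():
    w=cloud(g); hsv=cv2.cvtColor(g["pixels"],cv2.COLOR_RGB2HSV)
    x,y,z=np.moveaxis(w,-1,0)
    print(n,"table z",np.nanmedian(z[(hsv[...,1]<40)&(abs(x-.45)<.2)&(abs(y)<.3)]))
    m=((z>.008)&(z<.08)&(hsv[...,1]>70)&(x>.1)&(x<.85)&(abs(y)<.62)).astype(np.uint8)
    k,L,S,C=cv2.connectedComponentsWithStats(m)
    for i in range(1,k):
        if 150<S[i,4]<6000:
            s=L==i; p=w[s]; H=np.median(hsv[s],0)
            zt=np.percentile(p[:,2],98)
            hi=p[p[:,2]>.034] 
            pl=p[p[:,2]>.010]
            a=cv2.minAreaRect((pl[:,:2]*1000).astype(np.float32)); b=cv2.minAreaRect((hi[:,:2]*1000).astype(np.float32)) if len(hi)>5 else None
            f=lambda r:r and (np.round(r[0]),np.round(r[1]),round(r[2],1))
            print(C[i].round(),S[i,4],H,"ztop %.3f med %.3f"%(zt,np.median(p[:,2])),"plate",f(a),"hi",f(b))
E
python3 m.py
```

```text
top table z -0.0011420458250611342
[502. 112.] 2799 [ 15. 124. 100.] ztop 0.080 med 0.053 plate (array([ 800., -459.]), array([224., 100.]), 90.0) hi (array([ 800., -459.]), array([224., 100.]), 90.0)
[165. 104.] 617 [ 12. 175.  44.] ztop 0.079 med 0.045 plate (array([819., 289.]), array([33., 84.]), 22.1) hi (array([819., 289.]), array([33., 84.]), 21.9)
[111. 102.] 541 [ 64. 103.  37.] ztop 0.079 med 0.046 plate (array([824., 405.]), array([20., 65.]), 33.8) hi (array([824., 404.]), array([20., 64.]), 34.1)
[234. 111.] 1402 [172. 125. 177.] ztop 0.044 med 0.015 plate (array([818., 134.]), array([96., 93.]), 26.9) hi (array([817., 134.]), array([42., 22.]), 26.9)
[562. 203.] 4251 [ 16. 122. 154.] ztop 0.021 med 0.017 plate (array([ 572., -587.]), array([302.,  81.]), 3.1) hi None
[291. 170.] 928 [  7. 169. 125.] ztop 0.042 med 0.036 plate (array([661.,   5.]), array([109.,  74.]), 71.6) hi (array([661.,   5.]), array([109.,  74.]), 71.6)
[189. 184.] 746 [ 89. 176.  51.] ztop 0.073 med 0.051 plate (array([624., 222.]), array([70., 70.]), 51.6) hi (array([624., 222.]), array([70., 70.
[... 3640 characters left out ...]
ay([ 574., -589.]), array([304.,  77.]), 3.0) hi None
[442. 311.] 684 [  8. 147. 133.] ztop 0.042 med 0.031 plate (array([ 522., -430.]), array([82., 78.]), 12.1) hi (array([ 523., -429.]), array([80., 78.]), 12.1)
[360. 322.] 1055 [  8. 147. 139.] ztop 0.042 med 0.031 plate (array([ 372., -303.]), array([94., 91.]), 64.3) hi (array([ 372., -303.]), array([94., 91.]), 64.3)
[305. 365.] 1540 [138. 154.  94.] ztop 0.045 med 0.015 plate (array([ 206., -278.]), array([95., 95.]), 86.5) hi (array([ 206., -277.]), array([41., 25.]), 86.3)
[411. 371.] 1594 [138. 154. 147.] ztop 0.045 med 0.015 plate (array([ 351., -465.]), array([99., 92.]), 24.2) hi (array([ 351., -464.]), array([25., 41.]), 29.7)
```

```bash
cat > go.py <<'E'
import sys,numpy as np
from rig import observe
x,y,z,psi=map(float,sys.argv[1:5]); s=observe(); R=s["tool_rot"]
a=np.degrees(np.arctan2(R[1,1],R[0,1]))
t=(a-psi+180)%360-180
d=np.array([x,y,z])-s["position"]
b=np.radians(psi); Y=np.array([np.cos(b),np.sin(b),0]); X=np.array([-np.sin(b),np.cos(b),0])*-1
X=np.cross(Y,[0,0,-1])
print("t%.1f pos"%s["time_s"],s["position"].round(4),"psi %.1f q6 %.0f w %.3f F %.1f ft"%(a,s["q"][5],s["grip_width"],s["gripper_force"]),s["ft_force"].round(1))
print("delta before turn",(R.T@d).round(4),"turn %.1f (q6 -> about %.0f)"%(t,np.degrees(np.arctan2(y,x))-psi),"delta after turn",np.round([d@X,d@Y,-d[2]],4))
E
cat > tri.py <<'E'
from h import *
T,S=[dict(np.load(n+"0.npz")) for n in("top","side")]
def cen(g,z0,xy):  # centroid of pixels above z0 near xy -> pixel
    w=cloud(g); m=(w[...,2]>z0)&(np.hypot(w[...,0]-xy[0],w[...,1]-xy[1])<.075)
    if z0>.03 and xy[2]: h,_=cv2.findContours(m.astype(np.uint8),0,2); c=max(h,key=cv2.contourArea); M=cv2.moments(c); return M["m10"]/M["m00"],M["m01"]/M["m00"]
    v,u=np.nonzero(m); return u.mean(),v.mean()
for n,p in dict(ob=(.36,.307,0),sr=(.441,.166,0),lr=(.4515,-.155,0),sq=(.6035,-.2175,0),OB=(.662,.004,1),LR=(.475,.005,1),SR=(.5215,-.428,1),SQ=(.3705,-.3015,1)).items():
    z0=.036 if p[2] else .038
    print(n,triang(T,cen(T,z0,p),S,cen(S,z0,p)).round(4))
E
python3 tri.py; python3 go.py .360 .3075 .15 -57
```

```text
ob [0.36   0.3075 0.0414]
sr [0.4414 0.1666 0.0415]
lr [ 0.4518 -0.1549  0.0414]
sq [ 0.6043 -0.2176  0.0398]
OB [0.6641 0.0035 0.0353]
LR [0.4749 0.0054 0.0351]
SR [ 0.5227 -0.4281  0.0357]
SQ [ 0.3706 -0.3025  0.0366]
t0.1 pos [0.1316 0.5338 0.2325] psi 76.1 q6 -12 w 0.085 F 0.0 ft [-0.3  0.3 -0.1]
delta before turn [-0.276  -0.1649  0.0826] turn 133.1 (q6 -> about 98) delta after turn [0.0683 0.3142 0.0825]
```

Careful with the scale: shifts go in shares of 50 mm and turns go in shares of 45 degrees. That gives: 8.3 degrees / 45 = 0.1844.

```bash
echo '{"rows": [[0, 0, 0, 0.1844, 0.045], [0, 0, 0, 0.1844, 0.045], [0, 0, 0, 0.1844, 0.045], [0, 0, 0, 0.1844, 0.045], [0, 0, 0, 0.1844, 0.045], [0, 0, 0, 0.1844, 0.045], [0, 0, 0, 0.1844, 0.045], [0, 0, 0, 0.1844, 0.045]]}' > rows.txt && python3 -m creep rows.txt 50; echo '{"rows": [[0, 0, 0, 0.1844, 0.045], [0, 0, 0, 0.1844, 0.045], [0, 0, 0, 0.1844, 0.045], [0, 0, 0, 0.1844, 0.045], [0, 0, 0, 0.1844, 0.045], [0, 0, 0, 0.1844, 0.045], [0, 0, 0, 0.1844, 0.045], [0, 0, 0, 0.1844, 0.045]]}' > rows.txt && python3 -m creep rows.txt; echo '{"rows": [[0.152, 0.7, 0.18, 0, 0.045], [0.152, 0.7, 0.18, 0, 0.045], [0.152, 0.7, 0.18, 0, 0.045], [0.152, 0.7, 0.18, 0, 0.045], [0.152, 0.7, 0.18, 0, 0.045], [0.152, 0.7, 0.18, 0, 0.045], [0.152, 0.7, 0.18, 0, 0.045], [0.152, 0.7, 0.18, 0, 0.045], [0.152, 0.7, 0.18, 0, 0.045], [0, 0, 0, 0, 0.045]]}' > rows.txt && python3 -m creep rows.txt; python3 go.py .360 .3075 .045 -57
```

```text
time_s: 0.9
position: [0.1316, 0.5338, 0.2326]
tool_rot: [[-0.163, 0.987, -0.0], [0.987, 0.163, -0.001], [-0.001, -0.001, -1.0]]
ft_force: [-0.2, 0.5, 0.2]
grip_width: 0.0451
gripper_force: 0.0
time_s: 1.7
position: [0.1316, 0.5338, 0.2326]
tool_rot: [[0.839, 0.545, -0.0], [0.545, -0.839, -0.001], [-0.001, 0.0, -1.0]]
ft_force: [-0.2, -0.6, -0.4]
grip_width: 0.045
gripper_force: 0.0
time_s: 2.7
position: [0.364, 0.306, 0.1508]
tool_rot: [[0.838, 0.546, -0.001], [0.546, -0.838, -0.002], [-0.002, 0.0, -1.0]]
ft_force: [0.2, -0.9, 0.2]
grip_width: 0.045
gripper_force: 0.0
t2.7 pos [0.364  0.306  0.1508] psi -56.9 q6 83 w 0.045 F 0.0 ft [ 0.2 -0.9  0.2]
delta before turn [-0.0023 -0.0035  0.1058] turn 0.1 (q6 -> about 98) delta after turn [-0.0025 -0.0035  0.1058]
```

In the tool's units: 0.03 m is 0.6, 0.02 m is 0.4.

```bash
echo '{"rows": [[-0.046, -0.07, 0.6, 0, 0.045], [0, 0, 0.6, 0, 0.045], [0, 0, 0.4, 0, 0.045], [0, 0, 0.2, 0, 0.045], [0, 0, 0.16, 0, 0.045], [0, 0, 0.08, 0, 0.045], [0, 0, 0.08, 0, 0.045], [0, 0, 0, 0, 0.045]]}' > rows.txt && python3 -m creep rows.txt; python3 go.py .360 .3075 .045 -57
python3 - <<'E'
from rig import *; import cv2
g=get_image("side"); cv2.imwrite("pics/s1.png",cv2.resize(g["pixels"][120:280,100:320,::-1],None,fx=3.4,fy=3.4))
E
```

```text
time_s: 3.5
position: [0.3582, 0.3102, 0.0461]
tool_rot: [[0.835, 0.55, 0.0], [0.55, -0.835, 0.0], [0.0, 0.0, -1.0]]
ft_force: [-0.3, -0.4, 0.4]
grip_width: 0.0449
gripper_force: 0.0
t3.5 pos [0.3582 0.3102 0.0461] psi -56.7 q6 83 w 0.045 F 0.0 ft [-0.3 -0.4  0.4]
delta before turn [0.     0.0032 0.0011] turn 0.3 (q6 -> about 98) delta after turn [0.0001 0.0032 0.0011]
```

View pics/s1.png

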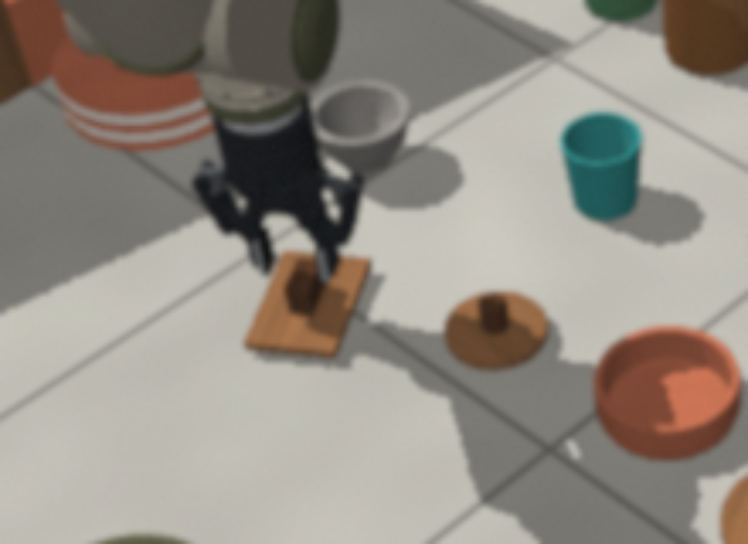

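The side view shows the fingers straddling the oblong lid's knob (about (303,287) in the crop), tips just above the plate. Now I close on it and test-lift.

In the tool's units: 0.003 m is 0.06, 0.001 m is 0.02.

```bash
echo '{"rows": [[0, 0.06, 0.02, 0, 0.045], [0, 0, 0, 0, 0.045], [0, 0, 0, 0, 0.015], [0, 0, 0, 0, 0.015], [0, 0, 0, 0, 0.015], [0, 0, 0, 0, 0.015]]}' > rows.txt && python3 -m creep rows.txt 50; echo '{"rows": [[0, 0, -0.2, 0, 0.015], [0, 0, -0.6, 0, 0.015], [0, 0, -0.7, 0, 0.015], [0, 0, -0.6, 0, 0.015], [0, 0, 0, 0, 0.015], [0, 0, 0, 0, 0.015]]}' > rows.txt && python3 -m creep rows.txt; python3 go.py .663 .004 .149 -18.5
python3 - <<'E'
from rig import *; import cv2
g=get_image("side"); cv2.imwrite("pics/s2.png",cv2.resize(g["pixels"][80:280,60:320,::-1],None,fx=2.8,fy=2.8))
E
```

```text
time_s: 4.15
position: [0.3603, 0.3086, 0.0471]
tool_rot: [[0.835, 0.55, 0.004], [0.55, -0.835, 0.003], [0.005, -0.0, -1.0]]
ft_force: [0.3, -1.5, -0.7]
grip_width: 0.0145
gripper_force: 0.0
time_s: 4.75
position: [0.3597, 0.3075, 0.1503]
tool_rot: [[0.835, 0.55, 0.001], [0.55, -0.835, 0.0], [0.001, 0.0, -1.0]]
ft_force: [-1.3, -0.2, -0.3]
grip_width: 0.015
gripper_force: 0.0
t4.8 pos [0.3597 0.3075 0.1503] psi -56.7 q6 83 w 0.015 F 0.0 ft [-1.3 -0.2 -0.3]
delta before turn [0.0865 0.4202 0.0015] turn -38.2 (q6 -> about 19) delta after turn [-0.1916  0.3839  0.0013]
```

View pics/s2.png

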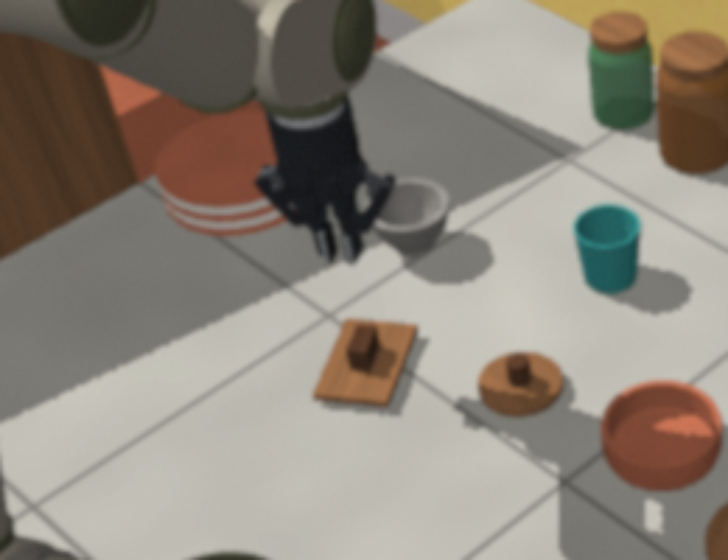

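The side view shows the gripper at (335,240) empty and the oblong lid still on the table at (365,362): the grasp closed over air. I measure where the fingertips really are.

Run:
```python
from rig import *; from h import *
for n in("side","top"):
    w=cloud(get_image(n)); p=w.reshape(-1,3)
    m=(np.hypot(p[:,0]-.36,p[:,1]-.3075)<.08)&(p[:,2]>.06)&(p[:,2]<.3)
    q=p[m]; q=q[np.argsort(q[:,2])][:400]
    print(n,q[:5].round(3), [ (round(h,3),q[q[:,2]<h][:,:2].mean(0).round(3),(q[:,2]<h).sum()) for h in np.arange(q[0,2]+.004,q[0,2]+.03,.006)])
    k=p[(np.hypot(p[:,0]-.36,p[:,1]-.3075)<.08)&(p[:,2]>.034)&(p[:,2]<.055)]; print("knob",k.mean(0).round(3),len(k))
print(observe()["position"])
```

```text
side [[0.369 0.298 0.145]
 [0.352 0.31  0.146]
 [0.365 0.291 0.149]
 [0.348 0.317 0.149]
 [0.347 0.311 0.149]] [(np.float64(0.149), array([0.357, 0.307]), np.int64(6)), (np.float64(0.155), array([0.356, 0.309]), np.int64(20)), (np.float64(0.161), array([0.358, 0.304]), np.int64(48)), (np.float64(0.167), array([0.357, 0.304]), np.int64(75)), (np.float64(0.173), array([0.358, 0.303]), np.int64(104))]
knob [0.36  0.304 0.041] 101
top [[0.352 0.314 0.146]
 [0.35  0.313 0.148]
 [0.348 0.311 0.148]
 [0.36  0.293 0.15 ]
 [0.358 0.293 0.151]] [(np.float64(0.15), array([0.352, 0.308]), np.int64(4)), (np.float64(0.156), array([0.352, 0.302]), np.int64(18)), (np.float64(0.162), array([0.353, 0.301]), np.int64(30)), (np.float64(0.168), array([0.353, 0.301]), np.int64(42)), (np.float64(0.174), array([0.354, 0.3  ]), np.int64(47))]
knob [0.358 0.308 0.042] 235
[0.3593044  0.30728833 0.14903038]
```

In the tool's units: 0.03 m is 0.6, 0.009 m is 0.18.

```bash
python3 -c "
from rig import *; from h import *
print(tips_ahead)
g=get_image('side'); 
for z in(.125,.135,.145): print(z,proj(g,[.359,.307,z]).round(1))"
echo '{"rows": [[0, 0, 0.6, 0, 0.045], [0, 0, 0.6, 0, 0.045], [0, 0, 0.6, 0, 0.045], [0, 0, 0.18, 0, 0.045], [0, 0, 0, 0, 0.045], [0, 0, 0.08, 0, 0.045], [0, 0, 0, 0, 0.045]]}' > rows.txt && python3 -m creep rows.txt 50;echo '{"rows": [[0, 0, 0.08, 0, 0.045], [0, 0, 0, 0, 0.045], [0, 0, 0.08, 0, 0.045], [0, 0, 0, 0, 0.045]]}' > rows.txt && python3 -m creep rows.txt 50; python3 go.py .360 .3075 .027 -57;  python3 - <<'E'
from rig import *; import cv2
g=get_image("side"); cv2.imwrite("pics/s3.png",cv2.resize(g["pixels"][140:260,120:280,::-1],None,fx=4.5,fy=4.5))
E
```

```text
0.022
0.125 [182.2 179.2]
0.135 [181.5 176.4]
0.145 [180.9 173.5]
time_s: 5.65
position: [0.3602, 0.3078, 0.0477]
tool_rot: [[0.835, 0.55, 0.001], [0.55, -0.835, 0.001], [0.001, 0.0, -1.0]]
ft_force: [-0.0, -0.3, -0.2]
grip_width: 0.0447
gripper_force: 0.0
time_s: 6.05
position: [0.3596, 0.3075, 0.0387]
tool_rot: [[0.835, 0.55, -0.0], [0.55, -0.835, -0.0], [-0.0, -0.0, -1.0]]
ft_force: [0.9, 0.9, -0.4]
grip_width: 0.0453
gripper_force: 0.0
t6.0 pos [0.3596 0.3075 0.0387] psi -56.7 q6 83 w 0.045 F 0.0 ft [ 0.9  0.9 -0.4]
delta before turn [0.0003 0.0002 0.0117] turn 0.3 (q6 -> about 98) delta after turn [0.0003 0.0002 0.0117]
```

View pics/s3.png

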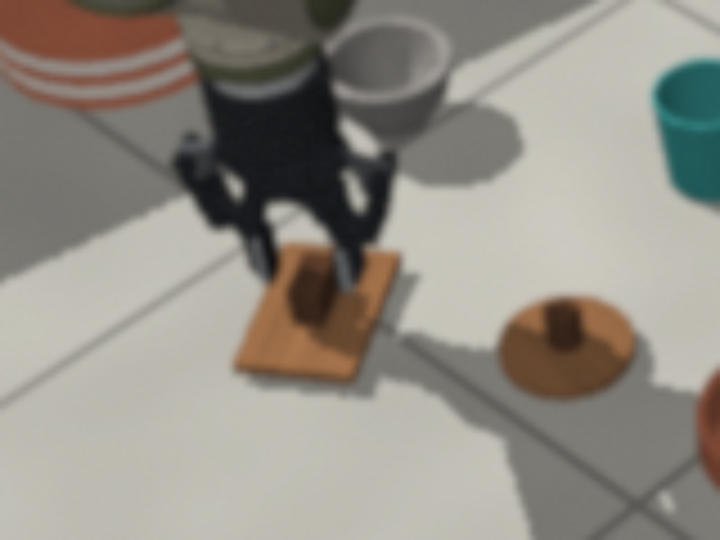

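The tips straddle the knob at (268,278) and (347,285) but stand still too high, so I go 10 mm lower (tips measured ~4 mm ahead of the TCP).

In the tool's units: 0.005 m is 0.1.

```bash
echo '{"rows": [[0, 0, 0.1, 0, 0.045], [0, 0, 0.1, 0, 0.045], [0, 0, 0, 0, 0.045]]}' > rows.txt && python3 -m creep rows.txt; echo '{"rows": [[0, 0, 0, 0, 0.015], [0, 0, 0, 0, 0.015], [0, 0, 0, 0, 0.015], [0, 0, 0, 0, 0.015]]}' > rows.txt && python3 -m creep rows.txt 50;  python3 go.py .663 .004 .149 -18.5
```

```text
time_s: 6.4
position: [0.3594, 0.3074, 0.0283]
tool_rot: [[0.835, 0.55, -0.001], [0.55, -0.835, -0.001], [-0.001, -0.0, -1.0]]
ft_force: [-0.2, 0.7, -0.6]
grip_width: 0.045
gripper_force: 0.0
time_s: 6.8
position: [0.3599, 0.3076, 0.0292]
tool_rot: [[0.835, 0.55, 0.0], [0.55, -0.835, 0.0], [0.0, 0.0, -1.0]]
ft_force: [0.3, 0.1, 0.9]
grip_width: 0.0209
gripper_force: 49.1
t6.8 pos [0.3599 0.3076 0.0292] psi -56.7 q6 83 w 0.021 F 49.1 ft [0.3 0.1 0.9]
delta before turn [ 0.0863  0.4203 -0.1198] turn -38.2 (q6 -> about 19) delta after turn [-0.1918  0.3838 -0.1198]
```

In the tool's units: -0.025 m is -0.5, -0.015 m is -0.3.

```bash
echo '{"rows": [[0, 0, -0.2, 0, 0.015], [0, 0, -0.5, 0, 0.015], [0, 0, -0.5, 0, 0.015], [0, 0, -0.5, 0, 0.015], [0, 0, -0.3, 0, 0.015], [0, 0, 0, 0, 0.015]]}' > rows.txt && python3 -m creep rows.txt; python3 go.py .663 .004 .129 -18.5; echo '{"rows": [[0.08, 0.4, 0, 0, 0.015], [0.14, 0.68, 0, 0, 0.015], [0.14, 0.68, 0, 0, 0.015], [0.14, 0.68, 0, 0, 0.015], [0.14, 0.68, 0, 0, 0.015], [0.14, 0.68, 0, 0, 0.015], [0.14, 0.68, 0, 0, 0.015], [0.14, 0.68, 0, 0, 0.015], [0.14, 0.68, 0, 0, 0.015], [0.14, 0.68, 0, 0, 0.015]]}' > rows.txt && python3 -m creep rows.txt; echo '{"rows": [[0.14, 0.68, 0, 0, 0.015], [0.14, 0.68, 0, 0, 0.015], [0.1, 0.48, 0, 0, 0.015], [0, 0, 0, -0.1689, 0.015], [0, 0, 0, -0.1689, 0.015], [0, 0, 0, -0.1689, 0.015], [0, 0, 0, -0.1689, 0.015], [0, 0, 0, -0.1689, 0.015], [0, 0, 0, 0, 0.015], [0, 0, 0, 0, 0.015]]}' > rows.txt && python3 -m creep rows.txt; python3 go.py .663 .004 .129 -18.5
```

```text
time_s: 7.4
position: [0.3605, 0.308, 0.1312]
tool_rot: [[0.835, 0.55, 0.004], [0.55, -0.835, 0.002], [0.004, 0.001, -1.0]]
ft_force: [0.7, 0.1, -1.1]
grip_width: 0.0209
gripper_force: 49.1
t7.4 pos [0.3605 0.308  0.1312] psi -56.6 q6 83 w 0.021 F 49.1 ft [ 0.7  0.1 -1.1]
delta before turn [0.0855 0.4202 0.0029] turn -38.1 (q6 -> about 19) delta after turn [-0.1923  0.3833  0.0022]
time_s: 8.4
position: [0.5954, 0.0709, 0.128]
tool_rot: [[0.835, 0.55, -0.002], [0.55, -0.835, 0.0], [-0.001, -0.001, -1.0]]
ft_force: [-0.1, -0.3, -0.7]
grip_width: 0.0205
gripper_force: 49.1
time_s: 9.4
position: [0.6611, 0.0057, 0.1282]
tool_rot: [[0.323, 0.946, -0.001], [0.946, -0.323, 0.0], [-0.0, -0.001, -1.0]]
ft_force: [-0.5, -0.1, -1.3]
grip_width: 0.0208
gripper_force: 49.1
t9.4 pos [0.6611 0.0057 0.1282] psi -18.9 q6 9 w 0.021 F 49.1 ft [-0.5 -0.1 -1.3]
delta before turn [-0.001   0.0023 -0.0008] turn -0.4 (q6 -> about 19) delta after turn [-0.001   0.0023 -0.0008]
```

```bash
cat > hold.py <<'E'
import sys; from h import *; from rig import *
x,y,z0,z1=map(float,sys.argv[1:5])
for n in("top","side"):
    g=get_image(n); w=cloud(g); hsv=cv2.cvtColor(g["pixels"],cv2.COLOR_RGB2HSV)
    m=(hsv[...,0]>9)&(hsv[...,0]<17)&(hsv[...,1]>110)&(w[...,2]>z0)&(w[...,2]<z1)&(np.hypot(w[...,0]-x,w[...,1]-y)<.1)
    p=w[m]; r=cv2.minAreaRect((p[:,:2]*1000).astype(np.float32))
    print(n,len(p),np.round(r[0],1),np.round(r[1],1),round(r[2],1),"z %.4f"%np.median(p[:,2]))
E
python3 hold.py .662 .005 .09 .13
```

```text
top 28 [663.  -51.2] [ 4.6 31.9] 72.2 z 0.1136
side 579 [659.9   2. ] [115.8  77.8] 72.1 z 0.1144
```

In the tool's units: 0.02 m is 0.4, 0.003 m is 0.06.

```bash
echo '{"rows": [[0.01, 0.06, 0.3, 0, 0.015], [0, 0, 0.4, 0, 0.015], [0, 0, 0.3, 0, 0.015], [0, 0, 0.12, 0, 0.015], [0, 0, 0.08, 0, 0.015], [0, 0, 0.06, 0, 0.015], [0, 0, 0.02, 0, 0.015], [0, 0, 0, 0, 0.015]]}' > rows.txt && python3 -m creep rows.txt; python3 hold.py .662 .005 .03 .07; python3 go.py .663 .004 .063 -18.5
```

```text
time_s: 10.3
position: [0.6646, 0.0052, 0.0654]
tool_rot: [[0.32, 0.947, 0.001], [0.947, -0.32, -0.0], [0.0, 0.001, -1.0]]
ft_force: [0.0, -0.1, -1.0]
grip_width: 0.0209
gripper_force: 49.2
top 28 [661.6 -51.2] [ 4.2 40. ] 76.4 z 0.0503
side 603 [663.6   2.5] [116.2  80. ] 71.5 z 0.0514
t10.4 pos [0.6646 0.0052 0.0655] psi -18.7 q6 9 w 0.020 F 49.2 ft [ 0.  -0.5 -0.7]
delta before turn [-0.0016 -0.0011  0.0025] turn -0.2 (q6 -> about 19) delta after turn [-0.0016 -0.0011  0.0025]
```

In the tool's units: 0.001 m is 0.02.

```bash
echo '{"rows": [[0, 0, 0.02, 0, 0.015], [0, 0, 0, 0, 0.015]]}' > rows.txt && python3 -m creep rows.txt;echo '{"rows": [[0, 0, 0.02, 0, 0.015], [0, 0, 0, 0, 0.015]]}' > rows.txt && python3 -m creep rows.txt; echo '{"rows": [[0, 0, 0.01, 0, 0.015], [0, 0, 0, 0, 0.015], [0, 0, 0, 0, 0.015]]}' > rows.txt && python3 -m creep rows.txt
```

```text
time_s: 10.6
position: [0.6644, 0.0052, 0.0641]
tool_rot: [[0.32, 0.947, 0.0], [0.947, -0.32, -0.0], [0.0, 0.0, -1.0]]
ft_force: [0.0, 0.4, -0.8]
grip_width: 0.0205
gripper_force: 49.2
time_s: 10.8
position: [0.6645, 0.0052, 0.0633]
tool_rot: [[0.32, 0.947, 0.0], [0.947, -0.32, -0.0], [0.0, 0.0, -1.0]]
ft_force: [-0.4, 0.7, 1.4]
grip_width: 0.0207
gripper_force: 49.5
time_s: 11.1
position: [0.6645, 0.0052, 0.0632]
tool_rot: [[0.32, 0.947, 0.001], [0.947, -0.32, -0.0], [0.0, 0.001, -1.0]]
ft_force: [-3.5, -0.1, 5.6]
grip_width: 0.0209
gripper_force: 49.9
```

In the tool's units: -0.03 m is -0.6, -0.02 m is -0.4.

```bash
echo '{"rows": [[0, 0, 0, 0, 0.03], [0, 0, 0, 0, 0.045], [0, 0, 0, 0, 0.045], [0, 0, -0.2, 0, 0.045], [0, 0, -0.4, 0, 0.045], [0, 0, -0.6, 0, 0.045], [0, 0, 0, 0, 0.045], [0, 0, 0, 0, 0.045]]}' > rows.txt && python3 -m creep rows.txt; python3 hold.py .662 .005 .03 .057; python3 go.py .4415 .1665 .1 -18.7
```

```text
time_s: 11.9
position: [0.6646, 0.0052, 0.1235]
tool_rot: [[0.32, 0.947, 0.002], [0.947, -0.32, -0.0], [0.0, 0.002, -1.0]]
ft_force: [-0.0, -0.2, -1.4]
grip_width: 0.0451
gripper_force: 0.0
top 72 [645.8 -43.4] [11.7 78.3] 67.5 z 0.0483
side 650 [663.4   3. ] [117.8  80.1] 72.2 z 0.0486
t12.0 pos [0.664  0.0053 0.1219] psi -18.7 q6 9 w 0.045 F 0.0 ft [0.8 0.3 0.1]
delta before turn [ 0.0816 -0.2623  0.0222] turn 0.0 (q6 -> about 39) delta after turn [ 0.0814 -0.2624  0.0219]
```

Oblong lid seated (plate top 50 mm expected, 49 measured; table bias −1). Next the small round lid.

In the tool's units: -0.0328 m is -0.656, 0.022 m is 0.44.

```bash
echo '{"rows": [[0.204, -0.656, 0, 0, 0.045], [0.204, -0.656, 0, 0, 0.045], [0.204, -0.656, 0, 0, 0.045], [0.204, -0.656, 0, 0, 0.045], [0.204, -0.656, 0, 0, 0.045], [0.204, -0.656, 0, 0, 0.045], [0.204, -0.656, 0, 0, 0.045], [0.204, -0.656, 0.44, 0, 0.045], [0, 0, 0, 0, 0.045], [0, 0, 0, 0, 0.045]]}' > rows.txt && python3 -m creep rows.txt; python3 go.py .4415 .1665 .0285 -18.7
```

```text
time_s: 13.0
position: [0.4416, 0.1666, 0.1002]
tool_rot: [[0.319, 0.948, -0.001], [0.948, -0.319, -0.0], [-0.001, -0.001, -1.0]]
ft_force: [0.3, 0.0, 0.7]
grip_width: 0.0448
gripper_force: 0.0
t13.0 pos [0.4416 0.1666 0.1002] psi -18.6 q6 25 w 0.045 F 0.0 ft [0.3 0.  0.7]
delta before turn [-0.0001 -0.      0.0717] turn 0.1 (q6 -> about 39) delta after turn [-0.0001 -0.0001  0.0717]
```

```bash
echo '{"rows": [[0, 0, 0.6, 0, 0.045], [0, 0, 0.4, 0, 0.045], [0, 0, 0.24, 0, 0.045], [0, 0, 0.12, 0, 0.045], [0, 0, 0.07, 0, 0.045], [0, 0, 0, 0, 0.045]]}' > rows.txt && python3 -m creep rows.txt;echo '{"rows": [[0, 0, 0, 0, 0.015], [0, 0, 0, 0, 0.015], [0, 0, 0, 0, 0.015], [0, 0, 0, 0, 0.015]]}' > rows.txt && python3 -m creep rows.txt 50; echo '{"rows": [[0, 0, -0.2, 0, 0.015], [0, 0, -0.5, 0, 0.015], [0, 0, -0.5, 0, 0.015], [0, 0, -0.5, 0, 0.015], [0, 0, -0.3, 0, 0.015], [0, 0, 0, 0, 0.015], [0, 0, 0, 0, 0.015]]}' > rows.txt && python3 -m creep rows.txt; python3 go.py .522 -.428 .128 -18.7
```

```text
time_s: 13.6
position: [0.4424, 0.1662, 0.0291]
tool_rot: [[0.32, 0.947, 0.0], [0.947, -0.32, 0.0], [0.0, 0.0, -1.0]]
ft_force: [-0.2, -0.2, 0.6]
grip_width: 0.045
gripper_force: 0.0
time_s: 14.0
position: [0.4423, 0.1664, 0.0297]
tool_rot: [[0.32, 0.948, 0.002], [0.948, -0.32, -0.0], [0.0, 0.002, -1.0]]
ft_force: [-0.2, -0.7, 6.0]
grip_width: 0.022
gripper_force: 49.0
time_s: 14.7
position: [0.4416, 0.1665, 0.1289]
tool_rot: [[0.32, 0.947, -0.0], [0.947, -0.32, 0.0], [-0.0, -0.0, -1.0]]
ft_force: [0.0, -0.3, -1.1]
grip_width: 0.0216
gripper_force: 49.2
t14.7 pos [0.4416 0.1665 0.1289] psi -18.7 q6 25 w 0.022 F 49.2 ft [ 0.  -0.3 -1.1]
delta before turn [-0.5375  0.2663  0.0009] turn 0.0 (q6 -> about -21) delta after turn [-0.5373  0.2668  0.0009]
```

In the tool's units: -0.03 m is -0.6, -0.02 m is -0.4.

```bash
echo '{"rows": [[-0.4, 0.2, 0, 0, 0.015], [-0.6, 0.3, 0, 0, 0.015], [-0.6, 0.3, 0, 0, 0.015], [-0.6, 0.3, 0, 0, 0.015], [-0.6, 0.3, 0, 0, 0.015], [-0.6, 0.3, 0, 0, 0.015], [-0.6, 0.3, 0, 0, 0.015], [-0.6, 0.3, 0, 0, 0.015], [-0.6, 0.3, 0, 0, 0.015], [-0.6, 0.3, 0, 0, 0.015]]}' > rows.txt && python3 -m creep rows.txt; echo '{"rows": [[-0.6, 0.3, 0, 0, 0.015], [-0.6, 0.3, 0, 0, 0.015], [-0.6, 0.3, 0, 0, 0.015], [-0.6, 0.3, 0, 0, 0.015], [-0.6, 0.3, 0, 0, 0.015], [-0.6, 0.28, 0, 0, 0.015], [-0.6, 0.28, 0, 0, 0.015], [-0.6, 0.26, 0, 0, 0.015], [-0.15, 0, 0, 0, 0.015], [0, 0, 0, 0, 0.015]]}' > rows.txt && python3 -m creep rows.txt; echo '{"rows": [[0, 0, 0, 0, 0.015], [0, 0, 0, 0, 0.015]]}' > rows.txt && python3 -m creep rows.txt; python3 hold.py .522 -.428 .09 .13;python3 go.py .522 -.428 .065 -18.7
```

```text
time_s: 15.7
position: [0.486, -0.1558, 0.1278]
tool_rot: [[0.32, 0.947, -0.002], [0.947, -0.32, 0.001], [0.001, -0.002, -1.0]]
ft_force: [0.6, -0.5, -0.6]
grip_width: 0.0217
gripper_force: 49.2
time_s: 16.7
position: [0.5164, -0.4267, 0.1272]
tool_rot: [[0.321, 0.947, -0.002], [0.947, -0.321, 0.002], [0.001, -0.002, -1.0]]
ft_force: [0.0, 0.6, -0.2]
grip_width: 0.0219
gripper_force: 49.2
time_s: 16.9
position: [0.5174, -0.425, 0.1289]
tool_rot: [[0.319, 0.948, -0.0], [0.948, -0.319, 0.001], [0.001, -0.001, -1.0]]
ft_force: [0.5, -0.0, -1.0]
grip_width: 0.0218
gripper_force: 49.2
top 202 [ 524.9 -395.2] [26.5 59.4] 83.6 z 0.1142
side 615 [ 510.8 -430.9] [72.4 78.5] 29.4 z 0.1143
t17.0 pos [ 0.5175 -0.4253  0.1292] psi -18.6 q6 -31 w 0.022 F 49.2 ft [-0.2 -0.  -0. ]
delta before turn [-0.0011  0.0051  0.0642] turn 0.1 (q6 -> about -21) delta after turn [-0.0011  0.0051  0.0642]
```

In the tool's units: 0.02 m is 0.4, 0.015 m is 0.3.

```bash
echo '{"rows": [[-0.02, 0.1, 0.3, 0, 0.015], [0, 0, 0.4, 0, 0.015], [0, 0, 0.3, 0, 0.015], [0, 0, 0.16, 0, 0.015], [0, 0, 0.08, 0, 0.015], [0, 0, 0.04, 0, 0.015], [0, 0, 0, 0, 0.015]]}' > rows.txt && python3 -m creep rows.txt; echo '{"rows": [[0, 0, 0.02, 0, 0.015], [0, 0, 0, 0, 0.015]]}' > rows.txt && python3 -m creep rows.txt; python3 go.py .522 -.428 .065 -18.7; python3 hold.py .522 -.428 .03 .07
```

```text
time_s: 17.7
position: [0.5218, -0.429, 0.0653]
tool_rot: [[0.32, 0.947, 0.0], [0.947, -0.32, -0.0], [-0.0, 0.001, -1.0]]
ft_force: [1.0, 0.6, -1.0]
grip_width: 0.0219
gripper_force: 49.2
time_s: 17.9
position: [0.5218, -0.4289, 0.0644]
tool_rot: [[0.32, 0.947, 0.0], [0.947, -0.32, -0.001], [-0.0, 0.001, -1.0]]
ft_force: [0.4, 0.4, -0.7]
grip_width: 0.022
gripper_force: 49.2
t17.9 pos [ 0.5218 -0.4289  0.0644] psi -18.7 q6 -31 w 0.022 F 49.2 ft [ 0.4  0.4 -0.7]
delta before turn [ 0.001  -0.0001 -0.0006] turn 0.0 (q6 -> about -21) delta after turn [ 0.001  -0.0001 -0.0006]
top 205 [ 530.3 -399. ] [28.  60.1] 83.6 z 0.0491
side 589 [ 514.1 -435.6] [68.  77.5] 31.0 z 0.0496
```

In the tool's units: 0.001 m is 0.02.

```bash
echo '{"rows": [[0, 0, 0.02, 0, 0.015], [0, 0, 0, 0, 0.015]]}' > rows.txt && python3 -m creep rows.txt; echo '{"rows": [[0, 0, 0.01, 0, 0.015], [0, 0, 0, 0, 0.015]]}' > rows.txt && python3 -m creep rows.txt; echo '{"rows": [[0, 0, 0, 0, 0.03], [0, 0, 0, 0, 0.045], [0, 0, 0, 0, 0.045], [0, 0, -0.2, 0, 0.045], [0, 0, -0.4, 0, 0.045], [0, 0, -0.6, 0, 0.045], [0, 0, 0, 0, 0.045], [0, 0, 0, 0, 0.045]]}' > rows.txt && python3 -m creep rows.txt; python3 hold.py .522 -.428 .03 .056;python3 go.py .452 -.155 .1 -18.7
```

```text
time_s: 18.2
position: [0.5218, -0.429, 0.0638]
tool_rot: [[0.32, 0.947, 0.001], [0.947, -0.32, -0.001], [-0.001, 0.001, -1.0]]
ft_force: [-1.5, 0.9, 4.5]
grip_width: 0.0222
gripper_force: 49.7
time_s: 18.4
position: [0.5218, -0.429, 0.0637]
tool_rot: [[0.32, 0.947, 0.001], [0.947, -0.32, -0.001], [-0.001, 0.001, -1.0]]
ft_force: [-2.2, 2.8, 8.2]
grip_width: 0.0219
gripper_force: 50.0
time_s: 19.2
position: [0.5218, -0.429, 0.1235]
tool_rot: [[0.32, 0.947, 0.001], [0.947, -0.32, -0.001], [-0.001, 0.001, -1.0]]
ft_force: [0.1, 1.1, 0.1]
grip_width: 0.0454
gripper_force: 0.0
top 422 [ 529.7 -404.4] [37.5 70.9] 49.4 z 0.0489
side 715 [ 521.  -431.6] [87.  76.9] 34.0 z 0.0488
t19.3 pos [ 0.5214 -0.4285  0.1219] psi -18.7 q6 -31 w 0.045 F 0.0 ft [ 0.4 -0.3  0.8]
delta before turn [ 0.2369 -0.1532  0.0222] turn 0.0 (q6 -> about -0) delta after turn [ 0.2368 -0.1534  0.0219]
```

Small lid seated. Next the large round lid.

In the tool's units: 0.031 m is 0.62, 0.022 m is 0.44.

```bash
echo '{"rows": [[0.4, -0.26, 0, 0, 0.045], [0.62, -0.4, 0, 0, 0.045], [0.62, -0.4, 0, 0, 0.045], [0.62, -0.4, 0, 0, 0.045], [0.62, -0.4, 0, 0, 0.045], [0.62, -0.4, 0, 0, 0.045], [0.62, -0.4, 0, 0, 0.045], [0.62, -0.4, 0.44, 0, 0.045], [0, 0, 0, 0, 0.045], [0, 0, 0, 0, 0.045]]}' > rows.txt && python3 -m creep rows.txt; echo '{"rows": [[0, 0, 0, 0, 0.045]]}' > rows.txt && python3 -m creep rows.txt; python3 go.py .452 -.155 .0285 -18.7
```

```text
time_s: 20.3
position: [0.4523, -0.1549, 0.1001]
tool_rot: [[0.319, 0.948, -0.001], [0.948, -0.319, 0.001], [0.0, -0.001, -1.0]]
ft_force: [1.1, -1.2, -0.5]
grip_width: 0.0448
gripper_force: 0.0
time_s: 20.4
position: [0.4531, -0.1563, 0.1006]
tool_rot: [[0.32, 0.947, 0.001], [0.947, -0.32, -0.001], [-0.0, 0.001, -1.0]]
ft_force: [0.1, 0.2, -0.7]
grip_width: 0.0448
gripper_force: 0.0
t20.4 pos [ 0.4531 -0.1563  0.1006] psi -18.7 q6 -15 w 0.045 F 0.0 ft [ 0.1  0.2 -0.7]
delta before turn [ 0.0009 -0.0015  0.0721] turn 0.0 (q6 -> about -0) delta after turn [ 0.0009 -0.0014  0.0721]
```

In the tool's units: 0.03 m is 0.6, 0.02 m is 0.4.

```bash
echo '{"rows": [[0.02, -0.03, 0.6, 0, 0.045], [0, 0, 0.4, 0, 0.045], [0, 0, 0.24, 0, 0.045], [0, 0, 0.12, 0, 0.045], [0, 0, 0.06, 0, 0.045], [0, 0, 0, 0, 0.045]]}' > rows.txt && python3 -m creep rows.txt;echo '{"rows": [[0, 0, 0, 0, 0.015], [0, 0, 0, 0, 0.015], [0, 0, 0, 0, 0.015], [0, 0, 0, 0, 0.015]]}' > rows.txt && python3 -m creep rows.txt 60; echo '{"rows": [[0, 0, -0.2, 0, 0.015], [0, 0, -0.5, 0, 0.015], [0, 0, -0.5, 0, 0.015], [0, 0, -0.5, 0, 0.015], [0, 0, -0.3, 0, 0.015], [0, 0, 0, 0, 0.015], [0, 0, 0, 0, 0.015]]}' > rows.txt && python3 -m creep rows.txt; python3 go.py .475 .0055 .128 -18.7
```

```text
time_s: 21.0
position: [0.4517, -0.1545, 0.0297]
tool_rot: [[0.32, 0.947, 0.0], [0.947, -0.32, -0.0], [-0.0, 0.0, -1.0]]
ft_force: [-0.2, 0.0, -0.6]
grip_width: 0.0451
gripper_force: 0.0
time_s: 21.4
position: [0.4518, -0.1542, 0.0304]
tool_rot: [[0.32, 0.947, 0.001], [0.947, -0.32, -0.001], [-0.001, 0.002, -1.0]]
ft_force: [-1.4, -0.8, 6.4]
grip_width: 0.0217
gripper_force: 58.7
time_s: 22.1
position: [0.4512, -0.1537, 0.1295]
tool_rot: [[0.32, 0.947, 0.0], [0.947, -0.32, -0.0], [0.0, 0.0, -1.0]]
ft_force: [0.2, 0.6, -1.1]
grip_width: 0.0217
gripper_force: 58.8
t22.1 pos [ 0.4512 -0.1537  0.1295] psi -18.6 q6 -14 w 0.022 F 58.8 ft [ 0.2  0.6 -1.1]
delta before turn [ 0.1585 -0.0284  0.0015] turn 0.1 (q6 -> about 19) delta after turn [ 0.1585 -0.0285  0.0015]
```

In the tool's units: 0.03 m is 0.6, 0.02 m is 0.4.

```bash
echo '{"rows": [[0.4, -0.08, 0, 0, 0.015], [0.6, -0.1, 0, 0, 0.015], [0.6, -0.1, 0, 0, 0.015], [0.6, -0.1, 0, 0, 0.015], [0.6, -0.1, 0, 0, 0.015], [0.37, -0.09, 0, 0, 0.015], [0, 0, 0, 0, 0.015], [0, 0, 0, 0, 0.015], [0, 0, 0, 0, 0.015]]}' > rows.txt && python3 -m creep rows.txt; python3 hold.py .475 .005 .09 .13;python3 go.py .475 .0055 .065 -18.7
```

```text
time_s: 23.0
position: [0.4749, 0.0046, 0.1291]
tool_rot: [[0.321, 0.947, -0.001], [0.947, -0.321, 0.0], [-0.0, -0.001, -1.0]]
ft_force: [0.0, -0.4, -0.5]
grip_width: 0.0216
gripper_force: 58.9
top 168 [465.   18.1] [95.9 16.3] 76.9 z 0.1134
side 975 [475.   1.] [120.8 112.1] 39.9 z 0.1135
t23.1 pos [0.475  0.0045 0.1293] psi -18.7 q6 5 w 0.021 F 58.9 ft [ 0.5  0.5 -0.6]
delta before turn [ 0.0009 -0.0003  0.0643] turn -0.0 (q6 -> about 19) delta after turn [ 0.0009 -0.0003  0.0643]
```

In the tool's units: 0.02 m is 0.4, 0.0015 m is 0.03.

```bash
echo '{"rows": [[0.03, 0, 0.3, 0, 0.015], [0, 0, 0.4, 0, 0.015], [0, 0, 0.3, 0, 0.015], [0, 0, 0.16, 0, 0.015], [0, 0, 0.06, 0, 0.015], [0, 0, 0.04, 0, 0.015], [0, 0, 0, 0, 0.015]]}' > rows.txt && python3 -m creep rows.txt; echo '{"rows": [[0, 0, 0.02, 0, 0.015], [0, 0, 0, 0, 0.015]]}' > rows.txt && python3 -m creep rows.txt; python3 hold.py .475 .005 .03 .07
```

```text
time_s: 23.8
position: [0.4758, 0.0066, 0.0669]
tool_rot: [[0.32, 0.947, 0.001], [0.947, -0.32, -0.0], [0.0, 0.001, -1.0]]
ft_force: [0.1, 1.1, -0.1]
grip_width: 0.0216
gripper_force: 58.9
time_s: 24.0
position: [0.4758, 0.0068, 0.0658]
tool_rot: [[0.32, 0.947, 0.001], [0.947, -0.32, -0.0], [0.0, 0.001, -1.0]]
ft_force: [-0.2, -0.1, -1.2]
grip_width: 0.0219
gripper_force: 58.9
top 0 [0. 0.] [0. 0.] 0.0 z nan
side 969 [474.9   2.2] [116.9 112.2] 41.8 z 0.0501
  return _methods._mean(a, axis=axis, dtype=dtype,
  ret = ret.dtype.type(ret / rcount)
```

In the tool's units: 0.001 m is 0.02.

```bash
echo '{"rows": [[0, 0, 0.02, 0, 0.015], [0, 0, 0, 0, 0.015]]}' > rows.txt && python3 -m creep rows.txt; echo '{"rows": [[0, 0, 0.016, 0, 0.015], [0, 0, 0, 0, 0.015]]}' > rows.txt && python3 -m creep rows.txt
```

```text
time_s: 24.3
position: [0.4756, 0.0068, 0.0645]
tool_rot: [[0.32, 0.947, 0.0], [0.947, -0.32, -0.0], [0.0, 0.0, -1.0]]
ft_force: [0.2, 1.0, -1.4]
grip_width: 0.0216
gripper_force: 58.9
time_s: 24.5
position: [0.4756, 0.0068, 0.0644]
tool_rot: [[0.32, 0.947, 0.0], [0.947, -0.32, -0.0], [0.0, 0.001, -1.0]]
ft_force: [-2.2, 0.7, 7.6]
grip_width: 0.0219
gripper_force: 59.7
```

In the tool's units: 0.0005 m is 0.01.

```bash
echo '{"rows": [[0, 0, 0.01, 0, 0.015], [0, 0, 0, 0, 0.015]]}' > rows.txt && python3 -m creep rows.txt
```

```text
time_s: 24.7
position: [0.4756, 0.0068, 0.0643]
tool_rot: [[0.32, 0.948, 0.001], [0.948, -0.32, -0.0], [-0.0, 0.001, -1.0]]
ft_force: [-4.2, 1.0, 13.7]
grip_width: 0.0215
gripper_force: 60.3
```

Careful with the scale: shifts go in shares of 50 mm and turns go in shares of 45 degrees. That gives: -0.03 m is -0.6, -0.02 m is -0.4.

```bash
echo '{"rows": [[0, 0, -0.01, 0, 0.03], [0, 0, 0, 0, 0.045], [0, 0, 0, 0, 0.045], [0, 0, -0.2, 0, 0.045], [0, 0, -0.4, 0, 0.045], [0, 0, -0.6, 0, 0.045], [0, 0, 0, 0, 0.045]]}' > rows.txt && python3 -m creep rows.txt 50; echo '{"rows": [[0, 0, 0, 0.1844, 0.045], [0, 0, 0, 0.1844, 0.045], [0, 0, 0, 0.1844, 0.045], [0, 0, 0, 0.1844, 0.045], [0, 0, 0, 0.1844, 0.045], [0, 0, 0, 0.1844, 0.045], [0, 0, 0, 0.1844, 0.045], [0, 0, 0, 0.1844, 0.045], [0, 0, 0, 0.1844, 0.045], [0, 0, 0, 0.1844, 0.045]]}' > rows.txt && python3 -m creep rows.txt; echo '{"rows": [[0, 0, 0, 0, 0.045]]}' > rows.txt && python3 -m creep rows.txt; python3 hold.py .475 .005 .03 .056 ;python3 go.py .6038 -.2177 .1 -101.7
```

```text
time_s: 25.4
position: [0.4772, 0.0065, 0.1272]
tool_rot: [[0.32, 0.948, 0.006], [0.948, -0.32, -0.002], [0.001, 0.007, -1.0]]
ft_force: [-0.4, -0.5, -0.3]
grip_width: 0.0447
gripper_force: 0.0
time_s: 26.4
position: [0.4754, 0.0068, 0.1237]
tool_rot: [[0.978, -0.208, -0.0], [-0.208, -0.978, 0.0], [-0.0, -0.0, -1.0]]
ft_force: [0.4, -0.4, 1.1]
grip_width: 0.0446
gripper_force: 0.0
time_s: 26.5
position: [0.4755, 0.0068, 0.1237]
tool_rot: [[0.979, -0.203, -0.0], [-0.203, -0.979, 0.0], [-0.0, 0.0, -1.0]]
ft_force: [0.2, -0.3, -0.5]
grip_width: 0.045
gripper_force: 0.0
top 115 [475.8  19. ] [94.8 17.4] 74.8 z 0.0490
side 1094 [474.9   2.6] [121.1 117.3] 2.3 z 0.0486
t26.6 pos [0.4755 0.0068 0.1237] psi -101.4 q6 88 w 0.045 F 0.0 ft [ 0.7 -0.2 -0.7]
delta before turn [0.1703 0.1946 0.0236] turn 0.3 (q6 -> about 82) delta after turn [0.1712 0.1938 0.0237]
```

In the tool's units: 0.0235 m is 0.47, 0.0218 m is 0.436.

```bash
echo '{"rows": [[0.38, 0.432, 0, 0, 0.045], [0.38, 0.432, 0, 0, 0.045], [0.38, 0.432, 0, 0, 0.045], [0.38, 0.432, 0, 0, 0.045], [0.38, 0.432, 0, 0, 0.045], [0.38, 0.432, 0, 0, 0.045], [0.38, 0.432, 0, 0, 0.045], [0.38, 0.432, 0, 0, 0.045], [0.366, 0.436, 0.47, 0, 0.045], [0, 0, 0, 0, 0.045]]}' > rows.txt && python3 -m creep rows.txt; echo '{"rows": [[0, 0, 0, 0, 0.045], [0, 0, 0, 0, 0.045]]}' > rows.txt && python3 -m creep rows.txt; python3 go.py .6038 -.2177 .029 -101.7
```

```text
time_s: 27.6
position: [0.6028, -0.2205, 0.0969]
tool_rot: [[0.98, -0.201, -0.003], [-0.201, -0.98, 0.002], [-0.004, -0.001, -1.0]]
ft_force: [-0.4, 0.5, -0.9]
grip_width: 0.0449
gripper_force: 0.0
time_s: 27.8
position: [0.603, -0.2175, 0.1008]
tool_rot: [[0.98, -0.2, 0.0], [-0.2, -0.98, -0.0], [0.0, -0.0, -1.0]]
ft_force: [-0.3, 1.4, 1.0]
grip_width: 0.0449
gripper_force: 0.0
t27.8 pos [ 0.603  -0.2175  0.1008] psi -101.5 q6 71 w 0.045 F 0.0 ft [-0.3  1.4  1. ]
delta before turn [0.0008 0.     0.0718] turn 0.2 (q6 -> about 82) delta after turn [ 0.0008 -0.      0.0718]
```

In the tool's units: 0.03 m is 0.6, 0.02 m is 0.4.

```bash
echo '{"rows": [[0.01, 0, 0.6, 0, 0.045], [0, 0, 0.4, 0, 0.045], [0, 0, 0.24, 0, 0.045], [0, 0, 0.12, 0, 0.045], [0, 0, 0.07, 0, 0.045], [0, 0, 0, 0, 0.045]]}' > rows.txt && python3 -m creep rows.txt;echo '{"rows": [[0, 0, 0, 0, 0.015], [0, 0, 0, 0, 0.015], [0, 0, 0, 0, 0.015], [0, 0, 0, 0, 0.015]]}' > rows.txt && python3 -m creep rows.txt 50; echo '{"rows": [[0, 0, -0.2, 0, 0.015], [0, 0, -0.5, 0, 0.015], [0, 0, -0.5, 0, 0.015], [0, 0, -0.5, 0, 0.015], [0, 0, -0.3, 0, 0.015], [0, 0, 0, 0, 0.015], [0, 0, 0, 0, 0.015]]}' > rows.txt && python3 -m creep rows.txt; python3 go.py .3705 -.302 .128 -115.2
```

```text
time_s: 28.4
position: [0.6038, -0.2183, 0.0292]
tool_rot: [[0.979, -0.202, 0.001], [-0.202, -0.979, -0.0], [0.001, 0.0, -1.0]]
ft_force: [0.2, -1.3, 0.0]
grip_width: 0.0448
gripper_force: 0.0
time_s: 28.8
position: [0.604, -0.2186, 0.0297]
tool_rot: [[0.979, -0.202, 0.002], [-0.202, -0.979, -0.001], [0.002, 0.001, -1.0]]
ft_force: [-0.2, 1.4, 5.2]
grip_width: 0.0212
gripper_force: 50.2
time_s: 29.5
position: [0.6033, -0.2181, 0.1283]
tool_rot: [[0.979, -0.202, -0.001], [-0.202, -0.979, 0.0], [-0.001, -0.0, -1.0]]
ft_force: [0.2, -0.1, -0.6]
grip_width: 0.0212
gripper_force: 49.4
t29.5 pos [ 0.6033 -0.2181  0.1283] psi -101.7 q6 71 w 0.021 F 49.4 ft [ 0.2 -0.1 -0.6]
delta before turn [-0.211   0.1292  0.0004] turn 13.5 (q6 -> about 76) delta after turn [-0.1749  0.175   0.0003]
```

In the tool's units: -0.028 m is -0.56, -0.027 m is -0.54, 6.8 degrees / 45 = 0.1511.

```bash
echo '{"rows": [[-0.42, 0.26, 0, 0, 0.015], [-0.54, 0.332, 0, 0, 0.015], [-0.54, 0.332, 0, 0, 0.015], [-0.54, 0.332, 0, 0, 0.015], [-0.54, 0.332, 0, 0, 0.015], [-0.54, 0.332, 0, 0, 0.015], [-0.54, 0.332, 0, 0, 0.015], [-0.56, 0.332, 0, 0, 0.015], [0, 0, 0, 0.1489, 0.015], [0, 0, 0, 0.1511, 0.015]]}' > rows.txt && python3 -m creep rows.txt; echo '{"rows": [[0, 0, 0, 0, 0.015], [0, 0, 0, 0, 0.015]]}' > rows.txt && python3 -m creep rows.txt; python3 hold.py .37 -.302 .09 .13; python3 go.py .3705 -.302 .065 -115.2
```

```text
time_s: 30.5
position: [0.3697, -0.3021, 0.1278]
tool_rot: [[0.902, -0.431, -0.001], [-0.431, -0.902, 0.002], [-0.002, -0.001, -1.0]]
ft_force: [-1.1, -0.3, -0.4]
grip_width: 0.0208
gripper_force: 49.4
time_s: 30.7
position: [0.3706, -0.3019, 0.1281]
tool_rot: [[0.907, -0.422, -0.001], [-0.422, -0.907, 0.001], [-0.001, -0.001, -1.0]]
ft_force: [0.2, -0.9, -0.3]
grip_width: 0.0209
gripper_force: 49.4
top 243 [ 398.7 -267. ] [32.2 86.3] 40.6 z 0.1134
side 982 [ 371.  -303.3] [94.8 93.4] 65.2 z 0.1133
t30.8 pos [ 0.3708 -0.302   0.1283] psi -115.0 q6 62 w 0.021 F 49.4 ft [-0.8  0.2 -0.5]
delta before turn [-0.0002  0.0002  0.0633] turn 0.2 (q6 -> about 76) delta after turn [-0.0003  0.0002  0.0633]
```

Side view of held lid (371,−303, 65.2°) matches the dish (372,−303, 64.3°). Lower it.

In the tool's units: 0.02 m is 0.4, 0.015 m is 0.3.

```bash
echo '{"rows": [[0, 0, 0.3, 0, 0.015], [0, 0, 0.4, 0, 0.015], [0, 0, 0.3, 0, 0.015], [0, 0, 0.16, 0, 0.015], [0, 0, 0.06, 0, 0.015], [0, 0, 0.04, 0, 0.015], [0, 0, 0, 0, 0.015]]}' > rows.txt && python3 -m creep rows.txt; echo '{"rows": [[0, 0, 0.02, 0, 0.015], [0, 0, 0, 0, 0.015]]}' > rows.txt && python3 -m creep rows.txt;  echo '{"rows": [[0, 0, 0.016, 0, 0.015], [0, 0, 0, 0, 0.015]]}' > rows.txt && python3 -m creep rows.txt; python3 hold.py .37 -.302 .03 .07
```

```text
time_s: 31.5
position: [0.371, -0.3024, 0.066]
tool_rot: [[0.905, -0.425, 0.0], [-0.425, -0.905, -0.001], [0.001, 0.0, -1.0]]
ft_force: [0.0, -0.8, -0.6]
grip_width: 0.0206
gripper_force: 49.4
time_s: 31.7
position: [0.3709, -0.3023, 0.065]
tool_rot: [[0.905, -0.425, 0.0], [-0.425, -0.905, -0.001], [0.001, 0.0, -1.0]]
ft_force: [0.5, -0.4, 0.1]
grip_width: 0.0211
gripper_force: 49.4
time_s: 31.9
position: [0.3708, -0.3023, 0.064]
tool_rot: [[0.905, -0.425, 0.0], [-0.425, -0.905, -0.0], [0.0, 0.0, -1.0]]
ft_force: [0.2, -0.7, -1.4]
grip_width: 0.0207
gripper_force: 49.4
top 189 [ 401.8 -271.6] [30.  74.7] 44.6 z 0.0491
side 979 [ 371.3 -304.3] [95.4 94.9] 64.4 z 0.0491
```

In the tool's units: 0.0008 m is 0.016.

```bash
echo '{"rows": [[0, 0, 0.016, 0, 0.015], [0, 0, 0, 0, 0.015]]}' > rows.txt && python3 -m creep rows.txt; echo '{"rows": [[0, 0, 0, 0, 0.03], [0, 0, 0, 0, 0.045], [0, 0, 0, 0, 0.045], [0, 0, -0.2, 0, 0.045], [0, 0, -0.4, 0, 0.045], [0, 0, -0.8, 0, 0.045], [0, 0, -0.8, 0, 0.045], [0, 0, -0.8, 0, 0.045], [0, 0, 0, 0, 0.045], [0, 0, 0, 0, 0.045]]}' > rows.txt && python3 -m creep rows.txt
python3 - <<'E'
from rig import *; import cv2,numpy as np
for n in("top","side"):
    g=get_image(n); cv2.imwrite(f"pics/{n}9.png",g["pixels"][:,:,::-1]); np.savez(n+"1.npz",**g)
E
sed -i 's/+"0.npz"/+"1.npz"/' m.py; python3 m.py | awk '/^(top|side)/||/ \[ ?(1[1-4]|7|8|89|90)[. ]/'
```

```text
time_s: 32.2
position: [0.3709, -0.3023, 0.0637]
tool_rot: [[0.905, -0.425, 0.0], [-0.425, -0.905, -0.001], [0.0, 0.0, -1.0]]
ft_force: [-0.5, 1.8, 7.3]
grip_width: 0.0209
gripper_force: 50.3
time_s: 33.2
position: [0.3708, -0.3022, 0.2139]
tool_rot: [[0.905, -0.425, 0.001], [-0.425, -0.905, -0.001], [0.002, 0.001, -1.0]]
ft_force: [-0.7, -0.3, -0.3]
grip_width: 0.045
gripper_force: 0.0
top table z -0.0010885033993115406
[165. 104.] 630 [ 12. 174.  45.] ztop 0.079 med 0.045 plate (array([819., 289.]), array([32., 84.]), 22.1) hi (array([819., 289.]), array([32., 84.]), 22.1)
[291. 169.] 2007 [ 11. 161. 114.] ztop 0.078 med 0.049 plate (array([662.,   7.]), array([114.,  79.]), 71.9) hi (array([662.,   7.]), array([114.,  79.]), 71.9)
[189. 184.] 751 [ 89. 176.  52.] ztop 0.073 med 0.051 plate (array([623., 222.]), array([70., 69.]), 41.5) hi (array([623., 222.]), array([70., 69.]), 41.5)
[495. 227.] 1236 [ 11. 160. 110.] ztop 0.078 med 0.049 plate (array([ 525., -422.]), array([70., 87.]), 36.0) hi (array([ 525., -422.]), array([69., 87.]), 35.1)
[293. 254.] 2632 [ 12. 160. 121.] zto
[... 267 characters left out ...]
([53., 94.]), 63.9)
side table z 0.0003570835492146309
[306. 124.] 161 [ 14. 153.  90.] ztop 0.079 med 0.067 plate (array([820., 283.]), array([32., 82.]), 22.7) hi (array([820., 283.]), array([32., 82.]), 22.7)
[295. 233.] 1520 [ 13.  137.  164.5] ztop 0.076 med 0.048 plate (array([476.,   3.]), array([121., 119.]), 53.8) hi (array([476.,   3.]), array([121., 119.]), 53.8)
[443. 310.] 1082 [ 13. 137. 146.] ztop 0.078 med 0.049 plate (array([ 521., -431.]), array([88., 82.]), 33.1) hi (array([ 521., -431.]), array([88., 82.]), 33.1)
[361. 321.] 1724 [ 13. 136. 108.] ztop 0.078 med 0.048 plate (array([ 372., -304.]), array([97., 96.]), 65.6) hi (array([ 372., -304.]), array([97., 96.]), 65.6)
```

View pics/side9.png

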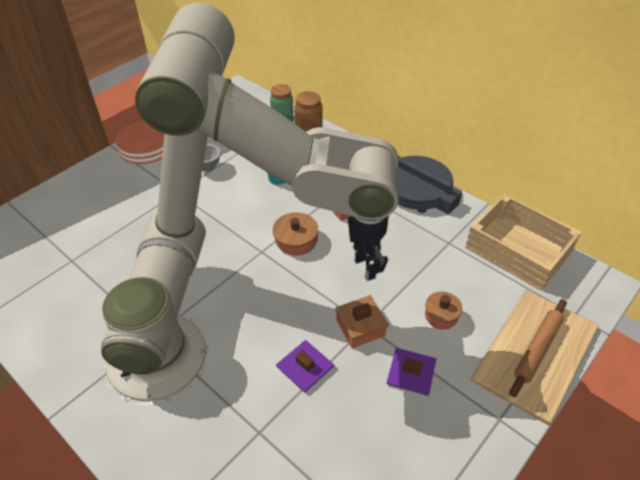

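View pics/top9.png

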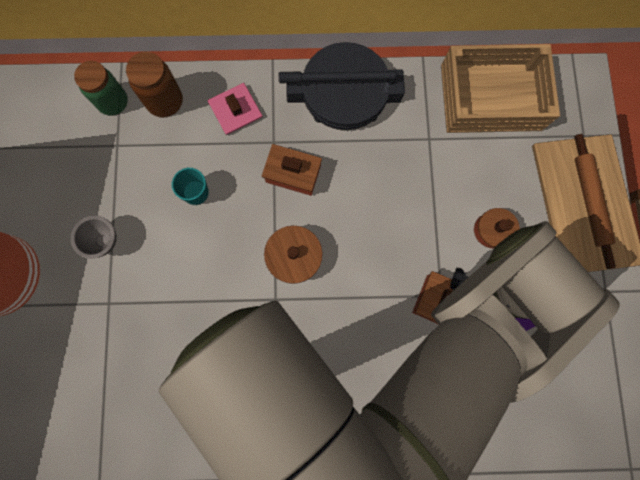

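Both pictures show all four lids seated: oblong at (292,168), large at (293,253) and small at (495,228) in the top view, square at (361,320) in the side view. Knob tops are at 76–78 mm (78 expected), the centres match the dishes, and the cup is where it was.

```bash
python3 -c "
from rig import *
print(close_job())"
```

```text
the job is handed in; nothing more can be done
None
```

All four lids are on their own dishes and measured as seated and aligned; I handed the job in at about 33 s of the 112 s limit, but no verdict came back.

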